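# Offer the raking-light lamp head up to its stand hinge and hold it for the pin

## Robot

A 6-joint arm with a two-finger parallel gripper is mounted at the origin on the work surface. World frame = base frame: x ahead of the robot, y to its left, z up, the work surface at z = 0. Lengths are in m, angles in rad, forces in N, time in s.
With the tool pointing down it reaches from about 0.275 to 0.75 m from the base axis. Payload 10.2 kg.
Tool frame: the origin (TCP) lies midway between the tips of the shut fingers; the grasp point (between the pads) lies 19 mm behind it (env.hold_point_z is the distance from the TCP to the grasp point, in m); z points along the fingers, y is the line along which they close (so a half turn about z gives the same grasp; the last joint's range is limited). The gripper opens to 85 mm and grips with 20 to 120 N. Pads are 22 mm wide; open, the fingers measure 114 mm over their backs; the gripper's body (76 mm by 85 mm) begins 54 mm behind the grasp point. The pads swing forward as they close: fully open they stand 13 mm farther back than shut.
Start: joints at [0.942, 0.313, 1.498, -0, 1.331, -0.223], TCP at [0.207, 0.482, 0.231] pointing down, gripper open.
Joint ranges: [-2.94, 2.94], [-0.97, 2.17], [0.19, 2.56], [-1.23, 4.37], [0.02, 3.11], [-2.88, 2.88]. Speed limits (rad/s): [2.39, 2.39, 3.01, 3.14, 3.14, 3.14].

## Interface

Orientations are given as a unit quaternion [x, y, z, w].
In Python, from bench import env gives the robot as it stands. Calls block until the motion is done:
- env.reach(position, orientation): joint-space move of the TCP to a pose.
- env.movel(position, velocity=0.15, frame=None, guard=None): straight line of the TCP; frame=None keeps the orientation; velocity is the mean speed in m/s. With guard (N) it stops when the force on the tool has changed by that much, and returns True; else False.
- env.set_joints(angles): joint-space move.
- env.release() and env.close_gripper(effort=None): open the fingers fully, or close them until they stop; effort is the grip in N (None keeps the last).
- env.hold(seconds).
- env.ik(position, orientation): joint angles nearest the present ones, or None.
- env.sense(): the state.
- env.grab_frame(name): name is "scene" or "top" or "wrist"; returns a dict with "frame" (480x640x3 uint8, red, green, blue), "mtx" (3x3 intrinsics, pixels), "view" (4x4, takes a point from world to camera coordinates). Camera axes: x right, y down, z forward; pixel columns grow to the right and rows downward; lengths in m; the calibration is good to about 2 mm. A picture is of the moment at which its call begins. There is no depth.
A pose or a line that the arm cannot do raises env.MotionError and nothing moves.
- env.hand_in(): hands the job in; it is judged then, once.
The state is a dict: "clock": time; "joints": joint angles; "qvel": joint speeds; "joint_efforts": joint torques, N m; "position": TCP position; "ee_rot": TCP orientation; "contact_force": force on the tool from outside, world axes, zero at the start; "ft_torque": the same for the moment, N m; "finger_gap": opening from 0.0 (shut) to 1.0 (fully open); "gripper_force": force on a finger pad.
Only numpy, scipy, OpenCV 4.12 (cv2) and the standard library are available. Lean on these libraries where they do the work, as an engineer would, in place of code of your own. Each camera call takes 0.05 s, during which the arm holds its last target. There are 200 camera calls.

## Task

Lift the rectangular lamp head off the rack until the hook on its back clears the rail, and lower its hinge knuckle between the two knuckles of the empty lamp stand, white light face towards the hammer, until the three pin holes line up. Finish still holding the lamp there in the gripper, upright and still, carrying its weight yourself instead of letting it sit on the bottom of the fork, so that a colleague can push the hinge pin through. Do not force the hinge, and leave the round lamp hanging and the hammer, the jar and the dish where they are.

Things in the scene. Friction and masses are not known exactly. Their poses are not given: they have to be found in the camera images.
- bar_lamp: Rectangular lamp head to fit, 0.18 to 0.34 kg, hanging on the rack. Origin: centre of the pin hole in its one hinge knuckle, at its lower end. z up, y along the hole, -x out of the white light face. Knuckle: barrel 16 mm wide in y, 22 mm outer, 12 mm hole. Above: neck 14 x 16 mm, leaf plate 26 x 44 mm, aluminium housing 30 (x) x 120 (y) mm, from z = 24 to 90 mm. Centre of mass z = 55.
- bar_lamp_top (a point): Centre of the rectangular lamp's top face, 90 mm above its pin hole. The upper 20 mm of the housing's front and back are flat, bare and parallel, 30 mm apart in x: pinch there from above.
- bar_lamp_hook (a point): Top of the hook on the rectangular lamp's back, where it rests on the rail's upper edge: x = 19, z = 54 mm from the lamp's origin. Hook 30 mm wide in y; its tongue hangs behind the rail, 28 mm deep (x = 22.5 to 25.5 mm), with a 7.5 mm gap over the 6 mm rail, so the lamp may hang tilted up to 4 degrees. It must rise 28 mm before it can leave the rail towards -x.
- bar_lamp_face (a point): Centre of the rectangular lamp's white light face: x = -15, z = 48 mm from its origin.
- round_lamp: Bystander: round lamp head, 72 mm in diameter, 30 mm thick, same knuckle, hook, materials and frame (origin at its pin hole), hanging beside the rectangular one on either side, 156 to 204 mm between centres.
- rack: Lamp rack, fixed. Origin: on the table under the rail's middle; z up, y along the rail, lamps hang on its -x side. Rail: flat steel bar 6 mm thick, 370 mm long, 30 mm high, upper edge 145 mm above the table, on two posts 16 x 20 mm, just behind it at y = -172 and 172 mm, equally high. Foot 70 x 380 x 10 mm.
- stand: Empty lamp stand, fixed: round base 150 mm in diameter, 14 mm thick, 18 mm post with a clamp collar, steel hinge fork on top. Origin: centre of the base underside; z up; -x towards the hammer.
- fork_hole (a point): Middle of the fork on its pin axis, 165 mm above the table: the lamp's pin hole centre belongs here. y along the pin axis, -x towards the hammer, where the white face must look. Two knuckles, barrels 22 mm outer, 12 mm hole, each 12 mm wide, 22 mm apart (3 mm spare each side of the lamp's). Open above, front and back; fork bottom 19 mm below this point: a lamp sitting on it is 8 mm too low.
- hammer: Bystander: hammer, 220 mm long, lying on a brown paper sheet (160 x 250 mm, white L-shaped photo scale on it) in front of the stand, roughly along the stand's y.
- jar: Bystander: brown glass jar with black lid, 60 mm in diameter, 70 mm high, on the table beyond the work; origin under its centre.
- dish: Bystander: steel dish 80 x 110 x 18 mm with the 10 mm hinge pin lying in it (one piece), on the table beyond the work; origin under its centre.

How it is judged:
On the way:
1. the rectangular lamp is off the rail: its pin hole is more than 60 mm from where it hung, in the grip of the fingers (distance of bar_lamp from where it was at the start of the episode above 0.06 m and contact force between bar_lamp and the fingers above 2 N and contact force between bar_lamp and rack below 0.1 N), for 0.2 s.
At the end, for the whole second after the job is handed in: Lamp gripped (over 2 N), at rest, upright within 10 deg, white face on the hammer's side; its pin hole within 4 mm of the fork's pin axis in height and fore-and-aft, 4.5 mm along it, axes parallel within 5.7 deg; under 6 N on the stand. At that height it cannot sit on the fork bottom (8 mm lower) (x of bar_lamp in the frame of fork_hole between -0.004 and 0.004 m and z of bar_lamp in the frame of fork_hole between -0.004 and 0.004 m and y of bar_lamp in the frame of fork_hole between -0.0045 and 0.0045 m and angle between the y axis of bar_lamp and the y axis of fork_hole, either way round below 0.1 rad and angle between bar_lamp's own z axis and vertical below 0.17 rad and x of bar_lamp_face in the frame of fork_hole below 0 m and contact force between bar_lamp and the fingers above 2 N and contact force between bar_lamp and stand below 6 N and linear speed of bar_lamp below 0.02 m/s); the arm keeps its last pose, push and grip.
It fails at once if the lamp is forced against the stand (more than 30 N) (contact force between bar_lamp and stand above 30 N).
It fails at once if the round lamp is disturbed (moved more than 30 mm) (distance of round_lamp from where it was at the start of the episode above 0.03 m).
It fails at once if the hammer is disturbed (moved more than 20 mm) (distance of hammer from where it was at the start of the episode above 0.02 m).
It fails at once if the jar is disturbed (moved more than 20 mm) (distance of jar from where it was at the start of the episode above 0.02 m).
It fails at once if the dish is disturbed (moved more than 20 mm) (distance of dish from where it was at the start of the episode above 0.02 m).
It also fails if it takes over 48 s, if anything falls off the work surface, if the arm or the gripper's body presses on something with over 40 N, if the wrist force passes 120 N, or if a joint passes its speed limit or range.

## Working session

There is one attempt and no reset: what is moved stays moved. The work goes in short steps, each a Python script; the robot and the scene stay as the last script left them, time stands still between calls to the robot, and variables do not carry over. Pictures are saved under pics/ and viewed, at most 10 in all, crops included, and the job is handed in when it is done.

```bash
mkdir -p pics; ls
python3 - <<'E'
from bench import env
import cv2,numpy as np
np.set_printoptions(precision=4,suppress=True)
for n in("scene","top","wrist"):
    f=env.grab_frame(n); cv2.imwrite(f"pics/{n}0.png",f["frame"][:,:,::-1]); np.savez(f"pics/{n}0.npz",**f)
    V=f["view"]; print(n,f["mtx"].tolist(),"cam at",-V[:3,:3].T@V[:3,3],"fwd",V[2,:3])
s=env.sense(); print(s["clock"],s["position"],s["ee_rot"],s["contact_force"],env.hold_point_z)
E
```

```text
bench.py
pics
scene [[599.4661704432502, 0.0, 315.386914093065], [0.0, 599.4661704432502, 244.6087078170174], [0.0, 0.0, 1.0]] cam at [ 1.2249 -0.163   1.0705] fwd [-0.5789  0.1444 -0.8025]
top [[600.6064171163223, 0.0, 319.742963459287], [0.0, 600.6064171163223, 239.63432324506576], [0.0, 0.0, 1.0]] cam at [ 0.3467 -0.019   1.4186] fwd [ 0.1729  0.0093 -0.9849]
wrist [[383.4407588747055, 0.0, 324.90659924879776], [0.0, 383.4407588747055, 240.9899600485071], [0.0, 0.0, 1.0]] cam at [0.1302 0.5167 0.3739] fwd [ 0.3017 -0.1307 -0.9444]
0.15 [0.2072 0.4822 0.2309] [ 0.2015  0.9795 -0.0005 -0.0002] [ 0.6383 -0.2795 -0.2205] 0.0187
```

View pics/scene0.png

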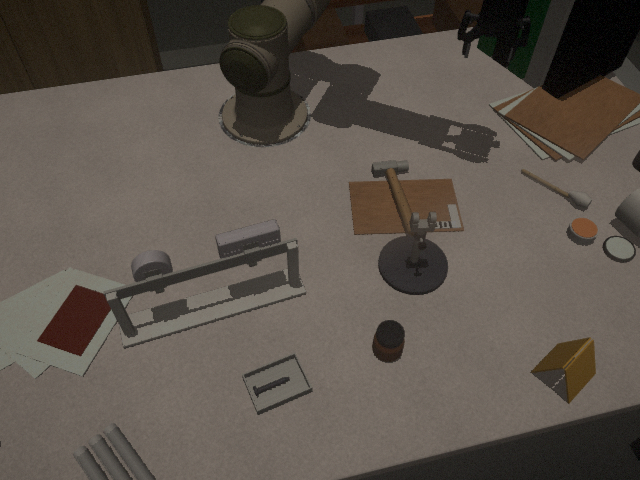

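View pics/top0.png

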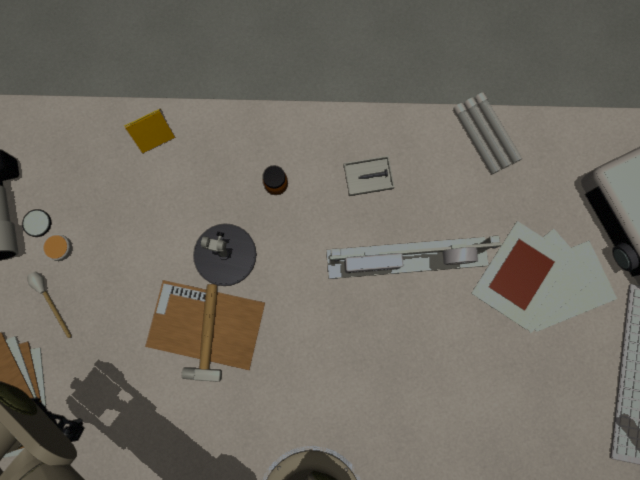

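The scene view shows the rack at the left, with the box lamp near (248,238) and the round lamp at (151,264). The fork is at (425,225). In the top view the box lamp's top is at about (374,262), the round lamp at (460,255), the stand base at (224,252), the fork at (215,241) and the hammer head at (202,374). Next I'll take rough positions and then wrist close-ups.

```bash
cat > h.py <<'E'
import numpy as np,cv2
from scipy.spatial.transform import Rotation as R
np.set_printoptions(precision=4,suppress=True)
def load(n): return dict(np.load(f"pics/{n}.npz"))
def ray(f,p):
    V=f["view"]; d=V[:3,:3].T@np.linalg.inv(f["mtx"])@[p[0],p[1],1.]; return -V[:3,:3].T@V[:3,3],d/np.linalg.norm(d)
def onz(f,p,z):
    o,d=ray(f,p); return o+d*(z-o[2])/d[2]
def tri(*fp):  # pairs (frame,pixel): least-squares point and rms miss
    A=0;b=0;L=[]
    for f,p in fp:
        o,d=ray(f,p); M=np.eye(3)-np.outer(d,d); A=A+M;b=b+M@o; L.append((o,M))
    x=np.linalg.solve(A,b); return x,max(np.linalg.norm(M@(x-o)) for o,M in L)
def proj(f,X):
    c=f["view"][:3]@np.append(X,1); u=f["mtx"]@c; return u[:2]/u[2]
def down(yaw): # tool pointing down, tool y at angle yaw in world, tool x at yaw+90
    y=np.array([np.cos(yaw),np.sin(yaw),0]); z=np.array([0,0,-1.]); return R.from_matrix(np.c_[np.cross(y,z),y,z]).as_quat()
def snap(env,cam,name):
    f=env.grab_frame(cam); cv2.imwrite(f"pics/{name}.png",f["frame"][:,:,::-1]); np.savez(f"pics/{name}.npz",**f); return f
E
python3 - <<'E'
from h import *
from bench import env
t=load("top0");s=load("scene0")
print("lamp",onz(t,(374,262),.181),"round",onz(t,(460,255),.163),"base",onz(t,(224,252),.014),"fork",onz(t,(215,241),.17),"hammerhead",onz(t,(202,374),.01),"handle end",onz(t,(211,288),.01))
print("rail",onz(t,(330,257),.145),onz(t,(500,240),.145), "jar",onz(t,(275,180),.07),"dish",onz(t,(369,176),.0))
print("tri lamp",tri((t,(374,261)),(s,(248,231))))
for a,p in(("lamp",(.44,-.12,.36)),("fork",(.45,.23,.36))):
    for yaw in(0,np.pi/2,-np.pi/2,np.pi):
        print(a,yaw,env.ik(p,down(yaw)))
img=np.hstack([cv2.resize(s["frame"][190:310,350:470],(380,380),interpolation=3),cv2.resize(t["frame"][210:300,180:270],(380,380),interpolation=3)])
cv2.imwrite("pics/c1.png",img[:,:,::-1])
E
```

```text
lamp [ 0.5195 -0.1211  0.181 ] round [ 0.5412 -0.3039  0.163 ] base [0.5583 0.2202 0.014 ] fork [0.5578 0.2139 0.17  ] hammerhead [0.2749 0.2567 0.01  ] handle end [0.4726 0.247  0.01  ]
rail [ 0.5331 -0.0298  0.145 ] [ 0.5786 -0.3943  0.145 ] jar [0.7216 0.101  0.07  ] dish [ 0.7564 -0.122   0.    ]
tri lamp (array([ 0.5219, -0.1199,  0.18  ]), np.float64(0.0013225399818575694))
lamp 0 [-0.5241  0.0964  1.4339 -0.      1.6113 -0.5241]
lamp 1.5707963267948966 [-0.5241  0.0964  1.4339 -0.      1.6113 -2.0949]
lamp -1.5707963267948966 [-0.5241  0.0964  1.4339 -0.      1.6113  1.0467]
lamp 3.141592653589793 [-0.5241  0.0964  1.4339 -0.      1.6113  2.6175]
fork 0 [ 0.2403  0.2128  1.2978 -0.      1.631   0.2403]
fork 1.5707963267948966 [ 0.2403  0.2128  1.2978 -0.      1.631  -1.3305]
fork -1.5707963267948966 [ 0.2403  0.2128  1.2978 -0.      1.631   1.8111]
fork 3.141592653589793 None
```

View pics/c1.png

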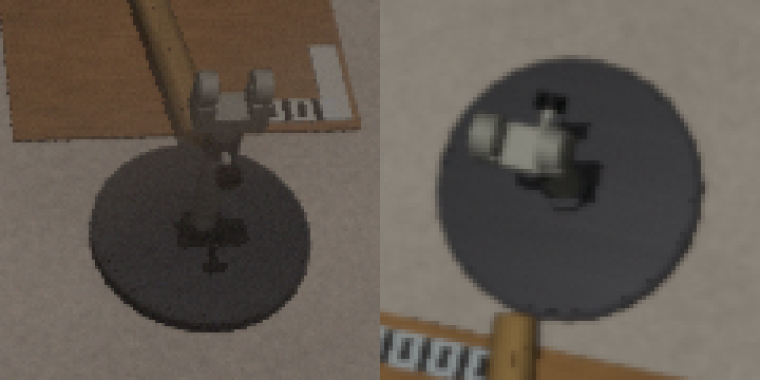

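The stand's y axis runs roughly along world y, with the left knuckle slightly further in x (yaw about -0.2), and the hammer is on the robot side. The rack yaw is about +0.12. Next come wrist close-ups, two places each, using the same offsets in the tool frame so that calibration errors cancel.

Run:
```python
from h import *
from bench import env
L=np.array([.521,-.120,.18]);F=np.array([.558,.214,.165])
for n,P,yaw in(("L",L,.12),("F",F,-.2)):
    for k,(a,b) in enumerate(((-.07,-.03),(.01,.03))):
        tx=np.array([-np.sin(yaw),np.cos(yaw),0]);ty=np.array([np.cos(yaw),np.sin(yaw),0])
        if n=="F" and k==0: env.reach(P+a*tx+b*ty+[0,0,.2],down(yaw))
        env.reach(P+a*tx+b*ty+[0,0,.17],down(yaw)); env.hold(.2); f=snap(env,"wrist",f"{n}{k}")
        print(n,k,proj(f,P),env.sense()["position"],env.sense()["clock"])
im=np.vstack([np.hstack([cv2.imread(f"pics/{n}{k}.png") for k in(0,1)]) for n in"LF"])
cv2.imwrite("pics/c2.png",cv2.resize(im,(800,600),interpolation=cv2.INTER_AREA))
```

```text
L 0 [361.4323 129.1547] [ 0.4997 -0.1928  0.35  ] 3.0333
L 1 [288.878  225.3023] [ 0.5493 -0.1074  0.3501] 3.7667
F 0 [360.8048 128.7979] [0.515  0.1512 0.336 ] 5.2833
F 1 [288.8763 225.7123] [0.5891 0.2173 0.3359] 6.0167
```

View pics/c2.png

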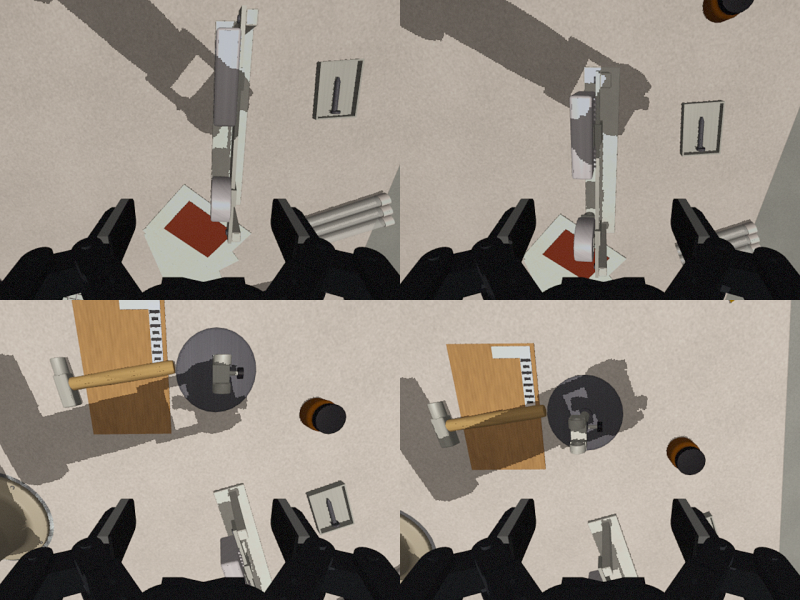

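The wrist views show the box lamp at original px (344–387, 40–208) in L0 and (272–320, 144–288) in L1. The fork is near (355,115) in F0 and (285,205) in F1. I'll zoom in to pick corners.

Run:
```python
from h import *
def crop(n,x0,y0,w,h,W,H):
    c=cv2.imread(f"pics/{n}.png")[y0:y0+h,x0:x0+w]
    c=cv2.convertScaleAbs(c,alpha=1.2); return cv2.resize(c,(W,H),interpolation=cv2.INTER_CUBIC)
a=np.hstack([crop("L0",315,35,100,180,333,600),crop("F0",310,75,92,92,300,300)[:300,:166*2-332+300]] [:1])
b=np.vstack([crop("F0",320,75,80,80,300,300),crop("F1",245,165,80,80,300,300)])
c=crop("L1",262,138,50,180,166,600)
cv2.imwrite("pics/c3.png",np.hstack([a,c,b]))
```

```text
(no output)
```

View pics/c3.png

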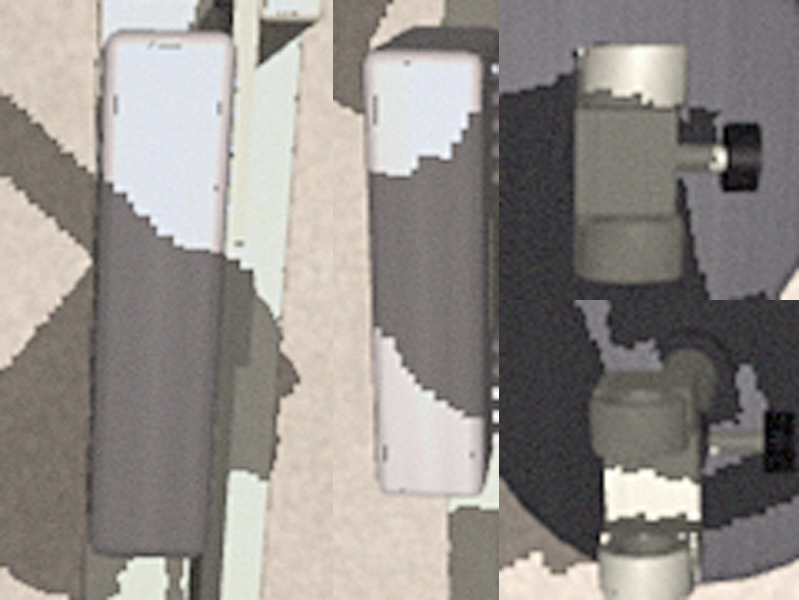

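Run:
```python
from h import *
a,b=load("L0"),load("L1")
A=np.array([(346.2,44.6),(384,44.6),(342.6,201),(375,201)]);B=np.array([(271.9,153),(307.5,153),(276.2,285.9),(307,285.9)])
X=[]
for p,q in zip(A,B):
    x,e=tri((a,p),(b,q)); X.append(x); print(x,e)
X=np.array(X);c=X.mean(0);print("c",c,"w",X[1]-X[0],X[3]-X[2],"len",np.linalg.norm(X[0]-X[2]))
d=X[:2].mean(0)-X[2:].mean(0);print("yaw",np.arctan2(-d[0],d[1]))
P=lambda z:[onz(a,p,z) for p in A]
Q=np.array(P(.181));print(Q.mean(0),Q[1]-Q[0],np.linalg.norm(Q[0]-Q[2])); Q=np.array([onz(b,p,.181) for p in B]);print(Q.mean(0),np.linalg.norm(Q[0]-Q[2]))
f,g=load("F0"),load("F1")
for p in((355.3,87),(354.9,149.7)): print(onz(f,p,.17))
from bench import env
F=np.array([.558,.214,.165]);yaw=-.2
tx=np.array([-np.sin(yaw),np.cos(yaw),0]);ty=np.array([np.cos(yaw),np.sin(yaw),0])
ims=[]
for k,bb in enumerate((.06,-.06)):
    env.reach(F-.085*tx+bb*ty+[0,0,.15],down(yaw)); env.hold(.25); f=snap(env,"wrist",f"G{k}"); p=proj(f,F).astype(int);print(p)
    x0,y0=p[0]-40,max(p[1]-50,0);print(x0,y0)
    ims.append(cv2.resize(cv2.convertScaleAbs(f["frame"][y0:y0+100,x0:x0+80,::-1],alpha=1.4),(400,500),interpolation=2))
cv2.imwrite("pics/c4.png",np.hstack(ims));print(env.sense()["clock"])
```

```text
[ 0.5014 -0.0618  0.1751] 0.00033055239799793936
[ 0.5298 -0.0584  0.1737] 0.0006650809959748572
[ 0.5143 -0.1795  0.1773] 5.1984335847906596e-05
[ 0.5419 -0.1767  0.1759] 0.00035854077869475936
c [ 0.5218 -0.1191  0.1755] w [ 0.0284  0.0034 -0.0013] [ 0.0276  0.0028 -0.0014] len 0.11841560046030643
yaw 0.10581643084517421
[ 0.521  -0.1189  0.181 ] [0.0274 0.0033 0.    ] 0.11685838955639959
[ 0.5225 -0.1178  0.181 ] 0.11709448462048762
[0.5587 0.2448 0.17  ]
[0.5503 0.1996 0.17  ]
[241 110]
201 60
[405 108]
365 58
7.6583
```

View pics/c4.png

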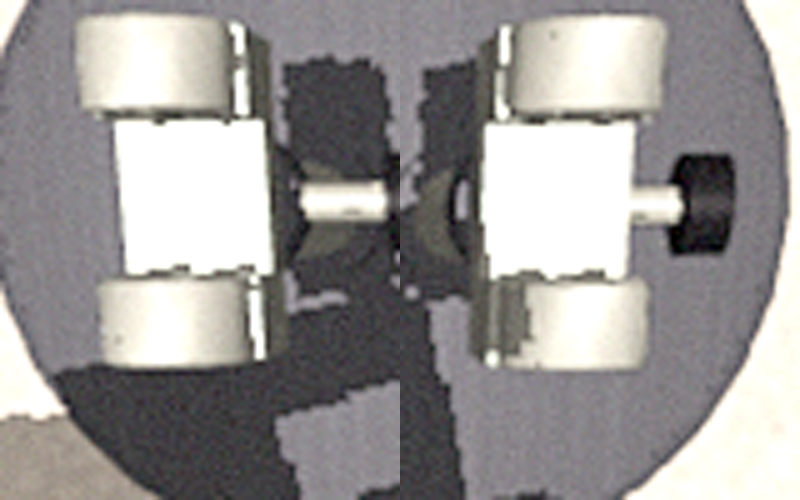

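Both views show the fork clearly, with barrel edges at crop x 76–228 and 100–248 in G0, and 115–266 and 98–248 in G1. The end rows are about 15 and 366. The next step triangulates the barrel midpoints.

Run:
```python
from h import *
g,k=load("G0"),load("G1")
p=lambda x,y:(201+x/5,60+y/5); q=lambda x,y:(365+x/5,58+y/5)
a,ea=tri((g,p(152,62)),(k,q(190.5,65))); b,eb=tri((g,p(174,323)),(k,q(174,323)))
print(a,ea,b,eb,"mid",(a+b)/2,"sep (34)",np.linalg.norm(a-b)); d=a-b; print("yaw",np.arctan2(-d[0],d[1]))
a,ea=tri((g,p(152,15)),(k,q(190.5,16))); b,eb=tri((g,p(174,366)),(k,q(174,366)))
print(a,ea,b,eb,"mid",(a+b)/2,"len(46)",np.linalg.norm(a-b))
for z in(.165,.176): print(z,[(onz(g,p(163,190.5),z)),onz(k,q(182,190.5),z)])
# check base centre: top view ellipse of dark base
t=load("top0"); h=t["frame"][200:300,180:270].astype(int); m=((h.max(2)<95)&(h.max(2)-h.min(2)<25)).astype(np.uint8)
m=cv2.morphologyEx(m,cv2.MORPH_CLOSE,np.ones((9,9))); c=max(cv2.findContours(m,0,2)[0],key=cv2.contourArea); (cx,cy),r=cv2.minEnclosingCircle(c); print("base",onz(t,(180+cx,200+cy),.014),r)
```

```text
[0.5587 0.2392 0.1684] 0.00010497060381534583 [0.552  0.2054 0.1671] 0.00018740787940128397 mid [0.5553 0.2223 0.1677] sep (34) 0.03449355029325098
yaw -0.1964516626276559
[0.5599 0.2453 0.1663] 9.215822386569938e-06 [0.5508 0.1996 0.1691] 0.00020004043077286062 mid [0.5554 0.2225 0.1677] len(46) 0.04672908219296791
0.165 [array([0.5549, 0.2231, 0.165 ]), array([0.5559, 0.2232, 0.165 ])]
0.176 [array([0.5572, 0.2224, 0.176 ]), array([0.5539, 0.2233, 0.176 ])]
base [0.5452 0.2184 0.014 ] 34.32938766479492
```

The fork middle is about (0.5554, 0.2228, 0.166) with yaw -0.196, and its sizes check out (sep 34.5, length 46.7). Next I'll take the same kind of pair over the lamp.

Run:
```python
from h import *
from bench import env
L=np.array([.522,-.119,.181]);yaw=.11
tx=np.array([-np.sin(yaw),np.cos(yaw),0]);ty=np.array([np.cos(yaw),np.sin(yaw),0])
ims=[]
for k,bb in enumerate((.06,-.06)):
    env.reach(L-.085*tx+bb*ty+[0,0,.15],down(yaw)); env.hold(.25); f=snap(env,"wrist",f"H{k}"); p=proj(f,L).astype(int)
    x0,y0=p[0]-50,max(p[1]-100,0);print(p,x0,y0)
    ims.append(cv2.resize(cv2.convertScaleAbs(f["frame"][y0:y0+200,x0:x0+100,::-1],alpha=1.1),(300,600),interpolation=2))
cv2.imwrite("pics/c5.png",np.hstack(ims));print(env.sense()["clock"])
```

```text
[240 109] 190 9
[405 108] 355 8
10.15
```

View pics/c5.png

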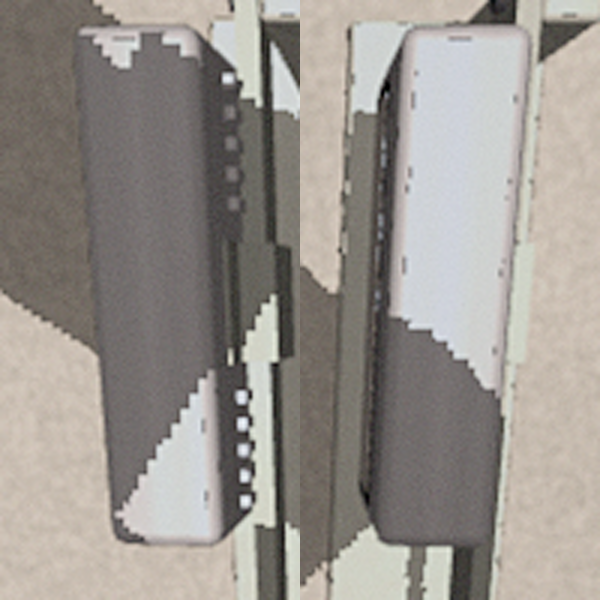

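Run:
```python
from h import *
g,k=load("H0"),load("H1")
p=lambda x,y:(190+x/3,9+y/3); q=lambda x,y:(355+x/3,8+y/3)
P=[(76,28),(202,28),(113,544),(221,544)];Q=[(105,27),(229,27),(77,545),(201,545)]
X=[]
for a,b in zip(P,Q):
    x,e=tri((g,p(*a)),(k,q(*b)));X.append(x);print(x,e)
X=np.array(X);print("c",X.mean(0),"w",np.linalg.norm(X[1]-X[0]),np.linalg.norm(X[3]-X[2]),"len",np.linalg.norm(X[0]-X[2]))
d=X[0]+X[1]-X[2]-X[3];print("yaw",np.arctan2(-d[0],d[1]))
```

```text
[ 0.5018 -0.0617  0.1758] 3.730321397153148e-05
[ 0.5302 -0.0583  0.1744] 3.431308124349297e-05
[ 0.5139 -0.1801  0.1777] 1.1175434005313227e-05
[ 0.5433 -0.1748  0.1875] 1.785932173976399e-06
c [ 0.5223 -0.1187  0.1788] w 0.028618495948820735 0.031399589000784225 len 0.11901735187031627
yaw 0.10673663575834867
```

The lamp top centre is (0.5223, -0.1187, 0.179) with yaw 0.107, and its sizes are right. The measured height agrees with 0.181. Next I grasp and lift it.

Run:
```python
from h import *
from bench import env
yaw=.107;C=np.array([.5223,-.1187,0]);n=np.array([np.cos(yaw),np.sin(yaw),0])
env.reach(C+[0,0,.23],down(yaw))
print("guard",env.movel(C+[0,0,.151],.1,guard=8)); s=env.sense();print(s["position"],s["contact_force"])
env.close_gripper(60); env.hold(.2); s=env.sense();print(s["contact_force"],s["finger_gap"],s["gripper_force"],s["position"])
env.movel(C+[0,0,.205],.06,guard=15); s=env.sense();print(s["contact_force"],s["finger_gap"],s["gripper_force"],s["position"])
if s["position"][2]>.2:
    env.movel(C-.08*n+[0,0,.21],.1,guard=15); s=env.sense();print(s["contact_force"],s["position"],s["gripper_force"])
f=snap(env,"wrist","K0");snap(env,"scene","S1");print(env.sense()["clock"])
```

```text
guard False
[ 0.5226 -0.119   0.1517] [0.57   0.6117 0.109 ]
[-0.5992  0.765   5.0735] 0.34204401977858323 60.371421575546265 [ 0.5225 -0.1188  0.1515]
[-0.8379 -0.0428 -3.3603] 0.3361234686722581 59.46999371051788 [ 0.5221 -0.1186  0.2046]
[ 0.2764  0.5592 -2.1311] [ 0.4431 -0.1273  0.21  ] 59.47515428066254
14.575
```

Run:
```python
from h import *
from bench import env
yaw=-.196;F=np.array([.5554,.2228,0]);n=np.array([np.cos(yaw),np.sin(yaw),0])
p=env.sense()["position"]
env.movel([p[0],p[1],.29],.15)
env.reach(F-.06*n+[0,0,.285],down(yaw)); env.movel(F+[0,0,.275],.1); env.hold(.2)
s=env.sense();print(s["position"],s["contact_force"],s["gripper_force"],s["clock"])
w=snap(env,"wrist","M0");sc=snap(env,"scene","S2");t=snap(env,"top","T2")
T=np.array([.5554,.2228,.305]);print(proj(w,T),proj(sc,F+[0,0,.24]),proj(t,T))
u=proj(sc,F+[0,0,.22]).astype(int);v=proj(t,T).astype(int)
a=cv2.resize(w["frame"][200:480,140:500],(514,400)) 
b=cv2.resize(sc["frame"][u[1]-50:u[1]+50,u[0]-35:u[0]+35],(280,400),interpolation=2)
cv2.imwrite("pics/c6.png",np.hstack([a,b])[:,:,::-1]);print(u)
```

```text
[0.5551 0.223  0.2754] [-0.3428  0.7522 -2.2491] 59.48506951332092 17.5833
[323.551  365.7562] [430.5116 191.1952] [197.5872 229.934 ]
[428 198]
```

View pics/c6.png

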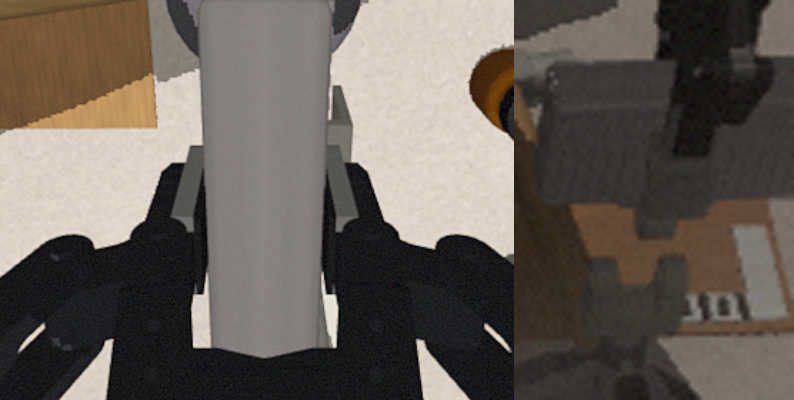

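Lamp gripped squarely, with its knuckle (crop ~(656,235)) above the fork gap (~(636,290)). I'll check the along-pin offset numerically from the +y end edge.

Run:
```python
from h import *
w=load("M0");yaw=-.196;tx=np.array([-np.sin(yaw),np.cos(yaw),0]);ty=np.array([np.cos(yaw),np.sin(yaw),0])
T=np.array([.5551,.223,.305])
for s in(.058,.06,.062): print(s,proj(w,T+s*tx))
u=proj(w,T+.06*tx).astype(int)
for c in(-12,0,12): print(w["frame"][u[1]-14:u[1]+16,u[0]+c].sum(1), u[1]-14)
sc=load("S2");b=cv2.resize(sc["frame"][170:230,395:460],(780,600-24*0)[:2] if 0 else (650,600),interpolation=2)
cv2.imwrite("pics/c7.png",cv2.convertScaleAbs(b[:,:,::-1],alpha=1.8))
```

```text
0.058 [322.1547 205.23  ]
0.06 [322.1365 198.7645]
0.062 [322.1181 192.2252]
[321 312 319 312 318 309 310 305 309 319 309 308 296 329 336 353 367 372
 389 381 383 383 379 381 389 393 393 390 394 402] 184
[327 309 321 307 306 316 313 302 321 300 312 306 301 324 342 343 366 380
 394 387 391 405 397 406 398 396 400 407 407 408] 184
[305 302 318 300 306 323 310 306 307 316 301 311 326 319 340 358 359 379
 389 386 393 387 387 381 396 391 384 398 403 383] 184
```

View pics/c7.png

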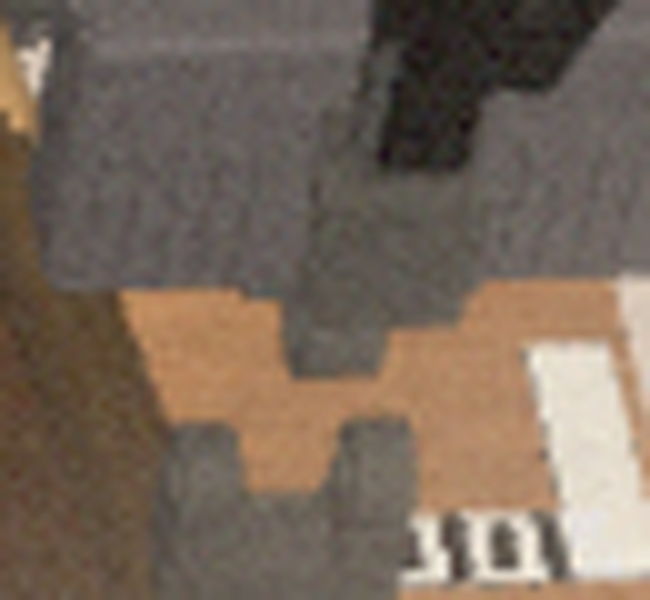

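Along-pin offset under 1 mm in the wrist view, and the scene view agrees: the knuckle at crop x 335 drops by perspective onto the gap centre at about 289. I'll lower with a guard and lightly touch the bottom to get the true height.

Run:
```python
from h import *
from bench import env
F=np.array([.5554,.2228,0])
sc=load("S2");print(proj(sc,F+[0,0,.208])-proj(sc,F+[0,0,.174]))
r=env.movel(F+[0,0,.2265],.03,guard=5); s=env.sense();print(r,s["position"],s["contact_force"],s["ft_torque"],s["clock"])
if not r:
    env.hold(.2);b=env.sense()
    r=env.movel(F+[0,0,.211],.008,guard=2.5); s=env.sense();print(r,s["position"],s["contact_force"]-b["contact_force"],s["ft_torque"]-b["ft_torque"],s["clock"])
```

```text
[  2.73   -11.4462]
False [0.5555 0.2228 0.2267] [-0.3591  0.3401 -2.5922] [0.0257 0.0215 0.0003] 19.5
True [0.5554 0.2228 0.2175] [ 0.9797 -0.8886  8.588 ] [ 0.0107 -0.0364 -0.0336] 20.8417
```

Contact came at TCP 0.2175, exactly 8 mm under the nominal 0.2255, so the height is confirmed. The along-pin centring is less certain, so I'll raise the lamp and probe gently side to side, with a firmer grip.

Run:
```python
from h import *
from bench import env
F=np.array([.5554,.2228,.2255]);yaw=-.196;tx=np.array([-np.sin(yaw),np.cos(yaw),0])
env.movel(F,.03); env.close_gripper(100); env.hold(.3)
for sg in(1,-1):
    env.movel(F,.02); env.hold(.2); b=env.sense()
    r=env.movel(F+sg*.0045*tx,.005,guard=1.6); s=env.sense()
    print(sg,r,(s["position"]-F)@tx*1e3,s["position"][2],(s["contact_force"]-b["contact_force"]),b["contact_force"],s["ft_torque"]-b["ft_torque"],s["clock"])
env.movel(F,.02); env.hold(.3); s=env.sense();print(s["position"],s["contact_force"],s["gripper_force"],s["clock"])
```

```text
1 True 2.796277222267882 0.22466515859612834 [-0.5388  0.6881  0.2396] [ 0.1171 -0.5609 -3.0815] [ 0.0226  0.0446 -0.0169] 22.9
-1 True -3.3411801995152652 0.22481638131142595 [ 0.5011  0.9302 -0.629 ] [-0.3306  0.4922 -1.7554] [ 0.3876 -0.1437  0.0037] 24.0917
[0.5554 0.2227 0.2255] [-0.447  -0.0003 -2.5631] 101.09437823295593 24.725
```

Contacts at +2.8 and -3.3 mm confirm centring along the pin. The held lamp seems to sit about 3 px to the right of its prediction in the wrist view, which would bias the fork's fore-aft position, so I'll quantify that.

Run:
```python
from h import *
from bench import env
w=load("M0");T=np.array([.5551,.223,.305])
g=cv2.GaussianBlur(cv2.cvtColor(w["frame"],cv2.COLOR_RGB2GRAY),(1,5),0).astype(float)
yaw=-.196;tx=np.array([-np.sin(yaw),np.cos(yaw),0]);ty=np.array([np.cos(yaw),np.sin(yaw),0])
for s in(.05,.04,.035,.03,.02,.0,-.02,-.04):
    pl,pr=proj(w,T+s*tx-.015*ty),proj(w,T+s*tx+.015*ty); r=int(round(pl[1]))
    d=np.abs(np.gradient(g[r])); e=lambda c:[(int(c)-9+i,round(d[int(c)-9+i])) for i in np.argsort(d[int(c)-9:int(c)+10])[-3:]]
    print(s,pl,pr,e(pl[0]),e(pr[0]))
t,sc=load("top0"),load("scene0")
print(tri((t,(212.7,243.6)),(sc,(423.6,217.8))))
f=[snap(env,"scene","S3"),snap(env,"top","T3")]
X=np.array([.5554,.2228,.165])
c=[]
for q in f:
    u=proj(q,X).astype(int);print(u); c.append(cv2.resize(cv2.convertScaleAbs(q["frame"][u[1]-40:u[1]+20,u[0]-20:u[0]+20,::-1],alpha=1.8),(400,600),interpolation=2))
cv2.imwrite("pics/c8.png",np.hstack(c))
```

```text
0.05 [273.8693 230.4034] [370.5778 230.3522] [(np.int64(270), 22), (np.int64(279), 22), (np.int64(269), 27)] [(np.int64(370), 12), (np.int64(378), 37), (np.int64(379), 44)]
0.04 [275.2533 260.3181] [369.3627 260.2656] [(np.int64(281), 16), (np.int64(279), 34), (np.int64(280), 55)] [(np.int64(373), 39), (np.int64(378), 40), (np.int64(370), 46)]
0.035 [275.9177 274.6804] [368.7794 274.6274] [(np.int64(279), 10), (np.int64(281), 42), (np.int64(280), 48)] [(np.int64(373), 41), (np.int64(370), 54), (np.int64(372), 67)]
0.03 [276.5648 288.6669] [368.2113 288.6134] [(np.int64(280), 21), (np.int64(282), 29), (np.int64(281), 68)] [(np.int64(368), 6), (np.int64(370), 6), (np.int64(367), 12)]
0.02 [277.8095 315.5696] [367.1186 315.5152] [(np.int64(283), 17), (np.int64(269), 24), (np.int64(268), 28)] [(np.int64(368), 8), (np.int64(366), 12), (np.int64(367), 13)]
0.0 [280.1176 365.4578] [365.0923 365.4022] [(np.int64(286), 13), (np.int64(284), 42), (np.int64(285), 56)] [(np.int64(364), 20), (np.int64(366), 34), (np.int64(365), 48)]
-0.02 [282.212  410.7277] [363.2535 410.6712] [(np.int64(286), 62), (np.int64(275), 64), (np.int64(274), 102)] [(np.int64(365), 20), (np.int64(367), 38), (np.int64(366), 60)]
-0.04 [284.1211 451.992 ] [361.5774 451.9351] [(np.int64(278), 4), (np.int64(280), 4), (np.int64(290), 6)] [(np.int64(368), 2), (np.int64(356), 2), (np.int64(352), 8)]
(array([0.554 , 0.2213, 0.1606]), np.float64(0.0010508505973287686))
[424 216]
[211 242]
```

View pics/c8.png

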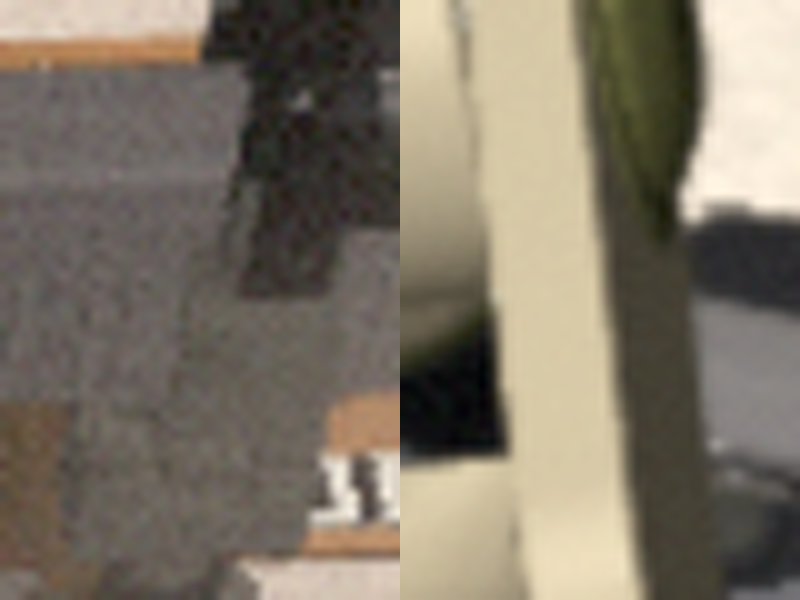

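The last view shows the lamp knuckle seated in the fork, and the dark finger in the scene crop at (290,270) hides nothing new. The held lamp reads +2.9 px to the right in the wrist view, so the fork's fore-aft position was read about 1.1–2.2 mm too far. The independent top and scene pair also gives x ≈ 0.554. I'll shift 1.4 mm back, centre along the pin and hand in.

Run:
```python
from h import *
from bench import env
yaw=-.196;tx=np.array([-np.sin(yaw),np.cos(yaw),0]);ty=np.array([np.cos(yaw),np.sin(yaw),0])
F=np.array([.5554,.2228,.2257])-.0014*ty-.00025*tx
print(env.movel(F,.01,guard=5)); env.hold(.6); s=env.sense()
print(s["position"]-F,s["contact_force"],s["ft_torque"],s["gripper_force"],s["clock"],np.abs(s["qvel"]).max())
if np.linalg.norm(s["contact_force"][:2])<2.5: print(env.hand_in())
```

```text
False
[-0.  0. -0.] [-0.0259 -0.1212 -3.384 ] [-0.0161  0.0147  0.0089] 101.09429955482483 25.7167 0.00226306146486791
the job is handed in; nothing more can be done
None
```

I handed the job in at about 26 s with the lamp held still in the fork, carried by the gripper at a height set by a light touch on the fork bottom, and with no sideways force to speak of; no verdict came back, and fore-and-aft is the least certain fit (about 1 mm, from the cameras).

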